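# Push the ebony blank home in the planing corner

## Robot

A 6-joint arm with a two-finger parallel gripper is mounted at the origin on the work surface. World frame = base frame: x ahead of the robot, y to its left, z up, the work surface at z = 0. Lengths are in m, angles in degrees, forces in N, time in s.
With the tool pointing down it reaches from about 0.3 to 0.75 m from the base axis. Payload 8.5 kg.
Tool frame: the origin (TCP) lies midway between the tips of the shut fingers; the grasp point (between the pads) lies grasp_offset behind it (grasp_offset is the distance from the TCP to the grasp point, in m); z points along the fingers, y is the line along which they close (so a half turn about z gives the same grasp; the last joint's range is limited). The gripper opens to 85 mm and grips with 20 to 120 N. Pads are 22 mm wide; open, the fingers measure 114 mm over their backs; the gripper's body (76 mm by 85 mm) begins 54 mm behind the grasp point. The pads swing forward as they close: fully open they stand 13 mm farther back than shut.
Start: joints at [59.227, 21.807, 74.336, -0, 83.858, -12.336], TCP at [0.174, 0.522, 0.231] pointing down, gripper open.
Joint ranges: [-178.18, 178.18], [-50.72, 133.34], [12.68, 142.11], [-81.47, 261.47], [9.98, 163.14], [-165.26, 165.26]. Speed limits (degrees/s): [136.94, 136.94, 180, 180, 180, 180].

## Interface

Orientations are given as a 3x3 rotation matrix whose columns are the frame's x, y, z axes.
In Python, from rig import observe, get_image, camera_params, close_job, grasp_offset gives the robot as it stands.
- The arm moves only by the shell command python3 -m handwheel 'ROWS' [OPENING] [FORCE]. ROWS is JSON, a list of rows, each a list of 2 entries, a list of its own where there are three numbers: the shift along the tool's x, y, z as a fraction of full scale, then the turn, a rotation vector about the tool's x, y, z as a fraction of full scale. In form: [[[dx, dy, dz], [ax, ay, az]], ...]. A call has 1 to 10 rows; each row is the pose to reach, as a shift and turn from the pose commanded when the call began, along the tool's axes at that moment, turning the shorter way round; what a row does not reach only later rows make up. Full scale, the value 1, is 0.5 m for a shift and pi rad for a turn. A row lasts 1/10 s, in which the tool goes at most 50 mm and 8.59 degrees, less where a joint would pass 70% of its speed; a pose out of reach is approached as far as the arm can. A call with a number of a shift or a turn outside -1 to 1 is refused whole. A call with a gripper value outside its range is refused whole. OPENING is the opening, from 0 (shut) to 1 (fully open), set as the call begins (- or left out, the last holds). The fingers move at their own pace and stop on an object; FORCE is the grip in N (left out, the last holds). Time passes only in rows, so rows that repeat a pose let the fingers close. It gives the time, the measured TCP pose, the force, the opening and the grip force at its end, in the units of the state.
- observe(): the state, without advancing time (a new reading comes with each control period).
- get_image(name): name is "scene" or "top" or "wrist"; returns (picture, depth): 400x640x3 uint8, red, green, blue; 400x640 float32, m along the optical axis (not along the pixel's ray), 0 where there is no reading.
- camera_params(name): a dict with "K" (3x3 intrinsics, pixels), "k1" (the pictures are not rectified: a ray, as slopes to the right and down, at radius r is drawn at 1 + k1 r^2 times it, then the intrinsics apply), "R" (3x3) and "t" (3): a world point X has camera coordinates R X + t. Camera axes: x right, y down, z forward; pixel columns grow to the right and rows downward; lengths in m; the calibration is good to about 2 mm. A picture is of the moment at which its call begins: read the wrist's pose just before it. camera_params takes no time and is no camera call; for the wrist camera it gives the pose at the moment of the call.
- close_job(): hands the job in; it is judged then, once.
The state is a dict: "time_s": time; "q": joint angles; "qvel": joint speeds; "joint_efforts": joint torques, N m; "position": TCP position; "tool_rot": TCP orientation; "ft_force": force on the tool from outside, world axes, zero at the start; "wrist_torque": the same for the moment, N m; "grip_width": finger opening in m; "gripper_force": force on a finger pad.
Only numpy, scipy, OpenCV 4.12 (cv2) and the standard library are available. Lean on these libraries where they do the work, as an engineer would, in place of code of your own. Each camera call takes 0.05 s, during which the arm holds its last target. There are 200 camera calls.

## Task

Get the dark blank ready for planing: gently push it along the bench with your fingertips until its long side lies flat against the pale wooden fence and its end is up against the brass stop. Push it only, do not grip, lift or tip it, and leave everything else on the bench where it is. Finish with the hand clear of everything.

Things in the scene. Friction and masses are not known exactly. Their poses are not given: they have to be found in the camera images.
- blank: the dark ebony blank to push: loose block, 45 mm along its own x, 110 mm along its own y (long side), 30 mm high, about 0.16 kg (a third more or less), slides on the bench under about 1 to 2 N. It starts in the open on the robot's side of the fence, its long side within about 25 degrees of parallel to the fence. Origin: centre of its underside.
- fence: pale wooden planing fence fixed to the bench: straight bar, 25 mm along its own x, 440 mm along its own y, 30 mm high, rigid. Its own x points away from the robot (turned up to 15 degrees either way), so the face that the blank goes against is its -x face, 12.5 mm from its centre line. Origin: centre of its underside.
- brass_stop: brass (yellow metal) end stop: fixed rigid block against the fence's -x face near its left or right end (it varies); 50 mm along its own x, 24 mm along its own y, 30 mm high, axes parallel to the fence's. Its centre is at x = -37.5 mm, y = +200 or -200 mm in the fence's frame; its inner face is 188 mm from the fence's middle. Origin: centre of its underside.
- black_stop: black end stop, same size and placing as the brass one at the other end of the fence; not the one to use. Origin: centre of its underside.
- pale_blank: loose pale wooden blank, a bystander, same size as the dark one (45 x 110 x 30 mm), lying behind the fence. Origin: centre of its underside.
- offcut_a: loose orange wood offcut, 30 x 26 x 22 mm, a bystander behind the fence. Origin: centre of its underside.
- offcut_b: loose orange wood offcut, 24 x 36 x 20 mm, a bystander behind the fence. Origin: centre of its underside.
- glue_jar: loose jar with a steel cap, 56 mm across, 60 mm tall, a bystander beyond the left (+y) end of the fence. Origin: centre of its underside.
- hammer: loose small hammer, 220 mm long, lying roughly along the fence's x axis, a bystander beyond the right (-y) end of the fence. Origin: on the underside, near the middle of its length.
- scraper: loose wooden-handled scraper shaped like a screwdriver, 160 mm long, lying roughly along the fence's x axis on the robot's side of the fence, left of the dark blank, a bystander. Origin: on the underside, near the middle of its length.
Mind the look-alikes: they are no part of the job. What is meant by the blank is not pink, and is the smaller of those in its own colour.

How it is judged (in metres and radians):
At the end, for the whole second after the job is handed in: The dark blank lies flat on the bench and at rest, its long side within 3 mm of the fence's face and parallel to it within 2 degrees, its end within 3 mm of the inner face of the brass stop (x of blank in the frame of fence between -0.038 and -0.03 m and angle between the y axis of blank and the y axis of fence, either way round below 0.035 rad and y of blank in the frame of brass_stop between -0.07 and 0.07 m and y of blank in the frame of fence between -0.16 and 0.16 m and height (world z) of blank below 0.003 m and angle between blank's own z axis and vertical below 0.05 rad and linear speed of blank below 0.01 m/s); the robot touches nothing.
It fails at once if the dark blank is lifted off the bench or tipped over (height (world z) of blank above 0.008 m or angle between blank's own z axis and vertical above 0.25 rad).
It fails at once if the dark blank is gripped or shoved hard (fingers bear on it with more than 35 N in all) (contact force between the fingers and blank above 35 N).
It fails at once if another loose thing is moved by more than 15 mm (distance of any of pale_blank, offcut_a, offcut_b, glue_jar, hammer, scraper from where it was at the start of the episode above 0.015 m).
It also fails if it takes over 43 s, if anything falls off the work surface, if the arm or the gripper's body presses on something with over 40 N, if the wrist force passes 120 N, or if a joint passes its speed limit or range.

## Working session

There is one attempt and no reset: what is moved stays moved. The work goes in short steps, Python scripts to look and compute and a shell command to move; the robot and the scene stay as the last step left them, time stands still between calls to the robot, and variables do not carry over. Pictures are saved under pics/ and viewed, at most 10 in all, crops included, and the job is handed in when it is done.

```bash
mkdir -p pics
python3 - <<'E'
from rig import *
import cv2
o=observe();print(o['time_s'],o['position'],o['tool_rot'],grasp_offset)
for n in('top','scene'):
    p,d=get_image(n);cv2.imwrite(f'pics/{n}0.png',p[:,:,::-1]);c=camera_params(n);print(n,c)
    import numpy as np;np.save(f'{n}.npy',d)
E
```

```text
0.0 [0.17379697 0.52150493 0.23069328] [[-9.48672254e-01  3.16259964e-01 -7.67736501e-04]
 [ 3.16260733e-01  9.48671436e-01 -1.28672749e-03]
 [ 3.21389298e-04 -1.46348758e-03 -9.99998877e-01]] 0.0187
top {'K': array([[469.44553412,   0.        , 321.37635051],
       [  0.        , 469.44553412, 200.94476355],
       [  0.        ,   0.        ,   1.        ]]), 'k1': 0.04320788846056708, 'R': array([[ 0.00545935, -0.99996787, -0.00586948],
       [-0.98171031, -0.00424248, -0.19033358],
       [ 0.19030257,  0.00680123, -0.98170193]]), 't': array([0.0048016 , 0.56871259, 1.1606156 ])}
scene {'K': array([[496.16243308,   0.        , 311.65430144],
       [  0.        , 496.16243308, 213.95093597],
       [  0.        ,   0.        ,   1.        ]]), 'k1': -0.09089048078015097, 'R': array([[ 0.72084787,  0.69273835,  0.02217946],
       [ 0.42522508, -0.41675616, -0.80342886],
       [-0.54732255,  0.58858125, -0.59498751]]), 't': array([-0.41941107, -0.18752614,  1.48254629])}
```

View pics/top0.png

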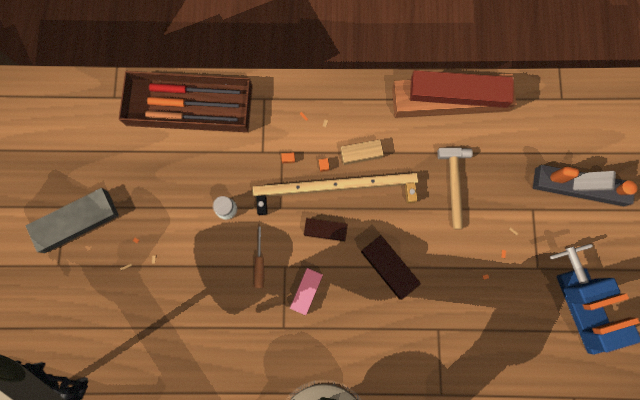

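View pics/scene0.png

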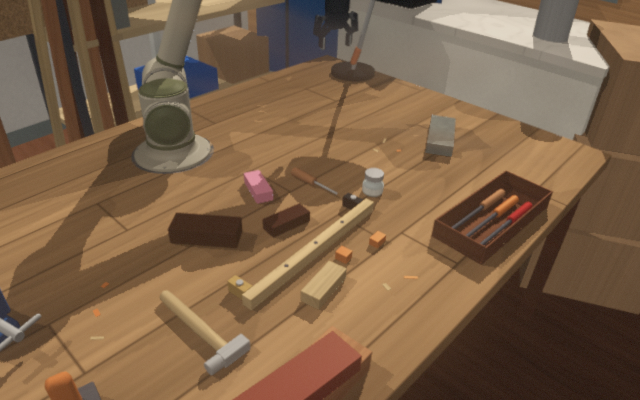

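The small dark blank is at about (326,229) in the top view. The fence runs from (254,191) to (417,178), with the brass stop at its right end (411,190). The pink and the larger dark blocks are look-alikes. I'll enlarge the view to measure.

Run:
```python
import cv2
a=cv2.imread('pics/top0.png')[165:305,240:430]
cv2.imwrite('pics/c1.png',cv2.resize(a,None,fx=4,fy=4,interpolation=cv2.INTER_CUBIC)*1)
a=cv2.imread('pics/scene0.png')[170:310,190:390]
cv2.imwrite('pics/c2.png',cv2.resize(a,None,fx=4,fy=4,interpolation=cv2.INTER_CUBIC))
```

```text
(no output)
```

View pics/c1.png

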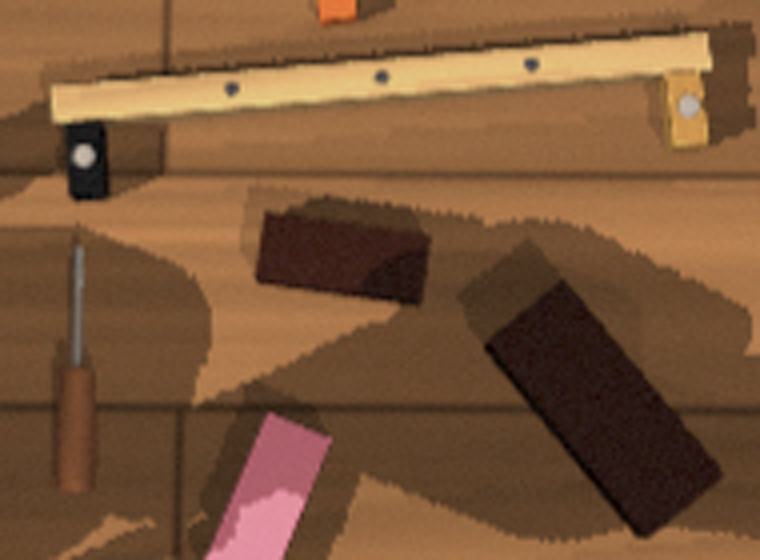

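View pics/c2.png

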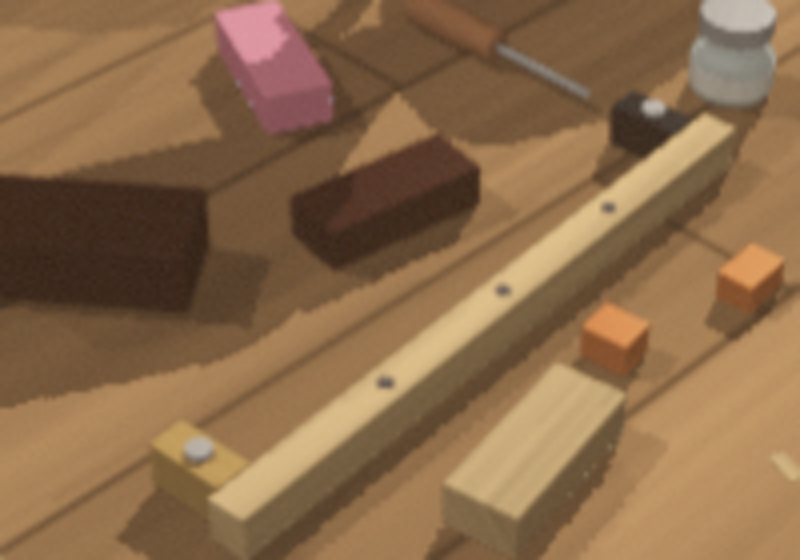

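```bash
cat > h.py <<'E'
import numpy as np,cv2
from rig import camera_params
def ray(n,px,c=None):
    c=c or camera_params(n);K,R,t,k=c['K'],c['R'],c['t'],c['k1']
    d=cv2.undistortPoints(np.float64(px).reshape(-1,1,2),K,np.array([k,0,0,0,0.]))[:,0]
    return -R.T@t, np.c_[d,np.ones(len(d))]@R
def at(n,px,z,c=None):
    o,r=ray(n,px,c);return o+r*((z-o[2])/r[:,2])[:,None]
def tri(a,b,na='top',nb='scene'):
    o,r=ray(na,a);p,s=ray(nb,b);out=[]
    for u,v in zip(r,s):
        A=np.c_[u,-v];l,*_=np.linalg.lstsq(A,p-o,rcond=None)
        out.append(np.r_[(o+u*l[0]+p+v*l[1])/2,np.linalg.norm(A@l-(p-o))])
    return np.array(out)
c1=lambda a:np.array(a)/4+[239.6,164.6]
c2=lambda a:np.array(a)/4+[189.6,169.6]
E
python3 - <<'E'
from h import *
np.set_printoptions(precision=4,suppress=True)
T=c1([(531,65),(382,77),(232,89)]);S=c2([(386,382),(503,290),(608,207)])
print(tri(T,S))
# blank: far-left, far-right, near-right, near-left
T2=c1([(266,212),(430,237),(420,305),(257,282)]);S2=c2([(480,178),(330,240),(292,200),(437,140)])
print(tri(T2,S2))
F=at('top',c1([(52,87),(54,124),(708,32),(711,70)]),.03);print('fence\n',F,F.mean(0))
H=at('top',T,.03);d=H[2]-H[0];print(H,'fence y dir from holes',np.degrees(np.arctan2(-d[0],d[1])))
B=at('top',T2,.03);d=B[0]-B[1]+B[3]-B[2];print('blank\n',B,B.mean(0),np.degrees(np.arctan2(-d[0],d[1])),np.linalg.norm(d)/2)
print('sceneblank',at('scene',S2,.03))
print('brass',at('top',c1([(666,75),(672,147),(708,75),(708,147)]),.03))
print('big',at('top',c1([(563,280),(486,346),(645,536),(720,470)]),.05),'pink',at('top',c1([(270,412),(331,437)]),.03))
print('scraper',at('top',c1([(77,240),(75,490)]),.01))
E
```

```text
[[ 0.6284 -0.1274  0.0309  0.0002]
 [ 0.6197 -0.0285  0.0311  0.    ]
 [ 0.6109  0.071   0.0314  0.0003]]
[[ 0.5296  0.0474  0.0219  0.0013]
 [ 0.513  -0.0607  0.0245  0.0015]
 [ 0.469  -0.0528  0.0254  0.0013]
 [ 0.4839  0.0539  0.0236  0.0017]]
fence
 [[ 0.6122  0.1908  0.03  ]
 [ 0.5871  0.1886  0.03  ]
 [ 0.6515 -0.2456  0.03  ]
 [ 0.6255 -0.2467  0.03  ]] [ 0.6191 -0.0282  0.03  ]
[[ 0.6285 -0.1276  0.03  ]
 [ 0.6199 -0.0285  0.03  ]
 [ 0.6113  0.0712  0.03  ]] fence y dir from holes 4.93577515778348
blank
 [[ 0.5288  0.0476  0.03  ]
 [ 0.5127 -0.0599  0.03  ]
 [ 0.4681 -0.0531  0.03  ]
 [ 0.4826  0.0529  0.03  ]] [ 0.4981 -0.0031  0.03  ] -8.137386281174823 0.10785553210752997
sceneblank [[ 0.5367  0.0389  0.03  ]
 [ 0.5179 -0.0659  0.03  ]
 [ 0.474  -0.0562  0.03  ]
 [ 0.4907  0.0482  0.03  ]]
brass [[ 0.622  -0.2169  0.03  ]
 [ 0.5734 -0.2194  0.03  ]
 [ 0.6221 -0.2446  0.03  ]
 [ 0.5735 -0.2431  0.03  ]]
big [[ 0.4825 -0.1438  0.05  ]
 [ 0.4401 -0.0941  0.05  ]
 [ 0.3229 -0.1915  0.05  ]
 [ 0.3637 -0.2394  0.05  ]] pink [[0.3988 0.0435 0.03  ]
 [0.3832 0.0042 0.03  ]]
scraper [[0.5125 0.1738 0.01  ]
 [0.3494 0.1699 0.01  ]]
```

```bash
cat >> h.py <<'E'
from scipy.spatial.transform import Rotation as Ro
from rig import observe
A0=np.radians(4.94);C=np.array([.6198,-.0285])
ex=np.array([np.cos(A0),np.sin(A0)]);ey=np.array([-np.sin(A0),np.cos(A0)])
def w(xf,yf):return C+xf*ex+yf*ey
def f(p):d=np.array(p[:2])-C;return d@ex,d@ey
def row(xf,yf,z,a=4.94):
    o=observe();R=np.array(o['tool_rot']);a=np.radians(a)
    y=np.array([-np.sin(a),np.cos(a),0]);Z=np.array([0,0,-1.]);x=np.cross(y,Z)
    if x@R[:,0]<0:x,y=-x,-y
    s=R.T@(np.r_[w(xf,yf),z]-o['position'])/.5
    t=Ro.from_matrix(R.T@np.c_[x,y,Z]).as_rotvec()/np.pi
    return s.round(4).tolist(),t.round(4).tolist()
def st():
    o=observe();print(round(o['time_s'],2),'tcp fence',np.round(f(o['position']),4),'z',round(o['position'][2],4),'F',np.round(o['ft_force'],1),'grip',o['grip_width'])
E
python3 - <<'E'
from h import *
st();print(row(-.182,.036,.12),w(-.182,.036))
E
```

```text
0.1 tcp fence [-0.397   0.5864] z 0.2308 F [ 0.8  0.4 -1.2] grip 0.08535996021086101
([-0.8314, -0.8395, 0.2224], [-0.0004, -0.0002, -0.1299]) [ 0.435376  -0.0083062]
```

```bash
python3 -m handwheel '[[[-0.8314,-0.8395,0.2224],[-0.0004,-0.0002,-0.13]],[[-0.8314,-0.8395,0.2224],[-0.0004,-0.0002,-0.13]],[[-0.8314,-0.8395,0.2224],[-0.0004,-0.0002,-0.13]],[[-0.8314,-0.8395,0.2224],[-0.0004,-0.0002,-0.13]],[[-0.8314,-0.8395,0.2224],[-0.0004,-0.0002,-0.13]],[[-0.8314,-0.8395,0.2224],[-0.0004,-0.0002,-0.13]],[[-0.8314,-0.8395,0.2224],[-0.0004,-0.0002,-0.13]],[[-0.8314,-0.8395,0.2224],[-0.0004,-0.0002,-0.13]],[[-0.8314,-0.8395,0.2224],[-0.0004,-0.0002,-0.13]],[[-0.8314,-0.8395,0.2224],[-0.0004,-0.0002,-0.13]]]' 0.5
python3 -c "
from h import *
st();print(row(-.182,.036,.12))"
```

```text
time_s: 1.1
position: [0.3883, 0.0867, 0.1401]
tool_rot: [[-0.996, -0.086, 0.001], [-0.086, 0.996, 0.001], [-0.001, 0.001, -1.0]]
ft_force: [0.5, 0.3, -0.1]
grip_width: 0.0426
gripper_force: 0.0
1.1 tcp fence [-0.2207  0.1348] z 0.1401 F [ 0.5  0.3 -0.1] grip 0.04264900522446683
([-0.0773, -0.1976, 0.04], [0.0004, 0.0003, 0.0001])
```

```bash
python3 -m handwheel '[[[-0.077,-0.197,0.04],[0,0,0]],[[-0.077,-0.197,0.04],[0,0,0]],[[-0.077,-0.197,0.04],[0,0,0]],[[-0.077,-0.197,0.04],[0,0,0]],[[-0.077,-0.197,0.04],[0,0,0]],[[-0.077,-0.197,0.04],[0,0,0]]]' >/dev/null
python3 - <<'E'
from h import *
from rig import get_image
st();print(row(-.182,.036,.012))
p,d=get_image('wrist');cv2.imwrite('pics/w0.png',p[:,:,::-1])
E
```

```text
1.7 tcp fence [-0.1828  0.0396] z 0.1206 F [ 0.8  0.4 -0.2] grip 0.04254638556702938
([-0.0014, -0.0075, 0.2172], [0.0004, 0.0003, 0.0007])
```

View pics/w0.png

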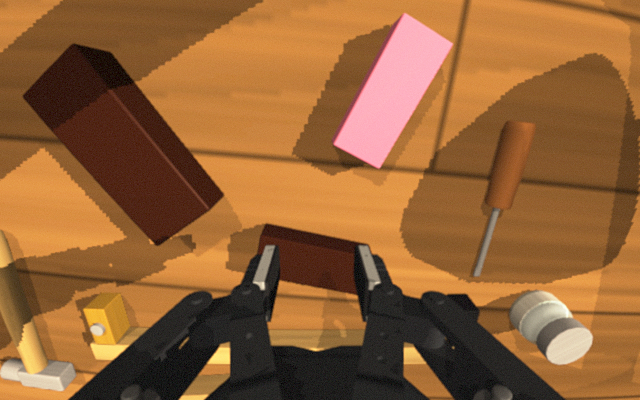

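The view shows the fingertips at (265,270) and (370,270), with the blank behind them. Its near long edge runs from (265,225) to (368,243). Next I check the blank's pose from this closer view.

Run:
```python
from h import *
np.set_printoptions(precision=4,suppress=True)
st()
P=at('wrist',[(265,225),(368,243),(92,358),(98,294),(125,291)],.03)
for p in P:print(p,f(p))
c=camera_params('wrist');
for X in [np.r_[w(-.182,.036),.012],np.r_[w(-.171,.036),.012]]:
    v=c['R']@X+c['t'];print((c['K']@(v/v[2]))[:2])
```

```text
1.75 tcp fence [-0.1827  0.0396] z 0.1206 F [-0.2 -0.1  0. ] grip 0.04306828480445068
[ 0.4578 -0.051   0.03  ] (np.float64(-0.16332244642120253), np.float64(-0.008468765720636373))
[0.4678 0.0447 0.03  ] (np.float64(-0.1451723332161918), np.float64(0.08599524702792029))
[ 0.6462 -0.2494  0.03  ] (np.float64(0.007289284879471629), np.float64(-0.2223825691611026))
[ 0.5521 -0.2227  0.03  ] (np.float64(-0.08416743384494145), np.float64(-0.1876610875033268))
[ 0.5448 -0.1926  0.03  ] (np.float64(-0.08885281551026479), np.float64(-0.15703584974018117))
[314.2083 199.0993]
[314.2197 209.9858]
```

```bash
python3 -m handwheel '[[[0,-0.0075,0.1],[0,0,0]],[[0,-0.0075,0.2],[0,0,0]],[[0,-0.0075,0.217],[0,0,0]],[[0,-0.0075,0.217],[0,0,0]],[[0,-0.0075,0.217],[0,0,0]]]' >/dev/null
python3 -c "
from h import *
st();print(row(-.120,.036,.012))"
```

```text
2.25 tcp fence [-0.1813  0.0347] z 0.0135 F [ 0.6  0.1 -0.4] grip 0.042780476678285564
([-0.1226, 0.0024, 0.0035], [0.0, 0.0011, 0.0004])
```

```bash
python3 -m handwheel '[[[-0.015,0,0.002],[0,0,0]],[[-0.025,0,0.002],[0,0,0]],[[-0.033,0,0.002],[0,0,0]],[[-0.041,0,0.002],[0,0,0]],[[-0.049,0,0.002],[0,0,0]],[[-0.057,0,0.002],[0,0,0]],[[-0.065,0,0.002],[0,0,0]],[[-0.073,0,0.002],[0,0,0]],[[-0.081,0,0.002],[0,0,0]],[[-0.09,0,0.002],[0,0,0]]]' | grep ft_
python3 -m handwheel '[[[-0.008,0,0],[0,0,0]],[[-0.016,0,0],[0,0,0]],[[-0.024,0,0],[0,0,0]],[[-0.032,0,0],[0,0,0]],[[-0.04,0,0],[0,0,0]],[[-0.048,0,0],[0,0,0]],[[-0.056,0,0],[0,0,0]],[[-0.056,0,0],[0,0,0]]]' |grep ft_
python3 - <<'E'
from h import *
from rig import get_image
st()
p,d=get_image('top');cv2.imwrite('pics/t1.png',cv2.resize(p[165:305,240:430,::-1],None,fx=4,fy=4,interpolation=cv2.INTER_CUBIC))
E
```

```text
ft_force: [-1.1, -1.1, -0.3]
ft_force: [0.4, -0.6, -0.7]
4.05 tcp fence [-0.1086  0.0346] z 0.0109 F [ 0.4 -0.6 -0.7] grip 0.042979643436787264
```

View pics/t1.png

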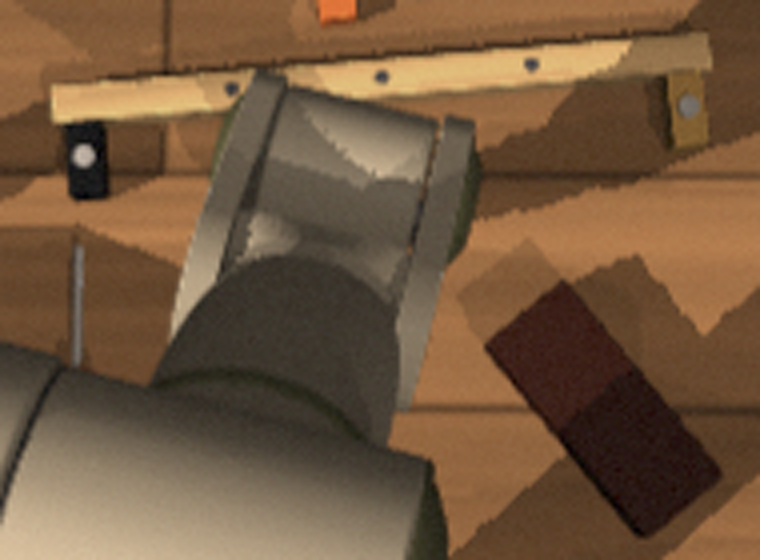

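The arm hides the blank here, but the bystanders look unchanged. I'll continue towards the fence, with smaller steps near contact.

```bash
python3 -m handwheel '[[[-0.008,0,0],[0,0,0]],[[-0.016,0,0],[0,0,0]],[[-0.024,0,0],[0,0,0]],[[-0.032,0,0],[0,0,0]],[[-0.04,0,0],[0,0,0]],[[-0.048,0,0],[0,0,0]],[[-0.056,0,0],[0,0,0]],[[-0.064,0,0],[0,0,0]],[[-0.068,0,0],[0,0,0]],[[-0.068,0,0],[0,0,0]]]' |grep ft_
python3 -c "
from h import *
st()"
python3 -m handwheel '[[[-0.002,0,0],[0,0,0]],[[-0.004,0,0],[0,0,0]],[[-0.004,0,0],[0,0,0]]]' |grep ft_
python3 -c "
from h import *
st()"
```

```text
ft_force: [-0.1, 0.3, -0.3]
5.1 tcp fence [-0.0749  0.0347] z 0.011 F [-0.1  0.3 -0.3] grip 0.0429229820562664
ft_force: [-1.7, -0.3, 0.4]
5.4 tcp fence [-0.0732  0.0347] z 0.0109 F [-1.7 -0.3  0.4] grip 0.042409348042764416
```

```bash
s(){ python3 -c "
from h import *
st()"; }
python3 -m handwheel '[[[-0.002,0,0],[0,0,0]],[[-0.004,0,0],[0,0,0]],[[-0.004,0,0],[0,0,0]]]' >/dev/null; s
python3 -m handwheel '[[[-0.002,0,0],[0,0,0]],[[-0.002,0,0],[0,0,0]]]' >/dev/null; s
python3 -m handwheel '[[[-0.001,0,0],[0,0,0]],[[-0.001,0,0],[0,0,0]]]' >/dev/null; s
```

```text
5.7 tcp fence [-0.0711  0.0347] z 0.011 F [-0.9 -0.3 -0. ] grip 0.042432915707037895
5.9 tcp fence [-0.0701  0.0347] z 0.011 F [-0.3 -0.3  0.8] grip 0.04283897662503102
6.1 tcp fence [-0.0697  0.0347] z 0.011 F [ 0.2 -0.6  0.8] grip 0.0426627832994068
```

```bash
s(){ python3 -c "
from h import *
st()"; }
python3 -m handwheel '[[[-0.0015,0,0],[0,0,0]],[[-0.0015,0,0],[0,0,0]]]' >/dev/null; s
python3 -m handwheel '[[[-0.001,0,0],[0,0,0]],[[-0.001,0,0],[0,0,0]]]' >/dev/null; s
python3 -m handwheel '[[[-0.001,0,0],[0,0,0]],[[-0.001,0,0],[0,0,0]]]' >/dev/null; s
```

```text
6.3 tcp fence [-0.0694  0.0347] z 0.0109 F [-3.8 -1.5  2.9] grip 0.04272134353614457
6.5 tcp fence [-0.0694  0.0347] z 0.0109 F [-5.9 -2.   4.1] grip 0.04292884378897424
6.7 tcp fence [-0.0694  0.0347] z 0.0109 F [-8.2 -2.2  4.6] grip 0.04255789677137544
```

```bash
python3 -m handwheel '[[[0.04,0,0],[0,0,0]],[[0.04,0,-0.08],[0,0,0]],[[0.04,0,-0.16],[0,0,0]],[[-0.02,0.1,-0.16],[0,0,0]],[[-0.067,0.184,-0.16],[0,0,0]],[[-0.067,0.184,-0.16],[0,0,0]],[[-0.067,0.184,-0.16],[0,0,0]],[[-0.067,0.184,-0.16],[0,0,0]]]' 0 | grep -E 'ft_|grip_w'
python3 - <<'E'
from h import *
from rig import get_image
st();print(row(-.0365,.126,.011))
p,d=get_image('scene');cv2.imwrite('pics/s1.png',cv2.resize(p[140:310,190:410,::-1],None,fx=3.5,fy=3.5,interpolation=cv2.INTER_CUBIC))
E
```

```text
ft_force: [0.1, -0.3, 0.2]
grip_width: 0.0
7.5 tcp fence [-0.0349  0.126 ] z 0.0908 F [ 0.1 -0.3  0.2] grip 2.3670020792714346e-06
([0.0033, -0.0002, 0.1597], [0.0003, 0.0002, 0.0])
```

View pics/s1.png

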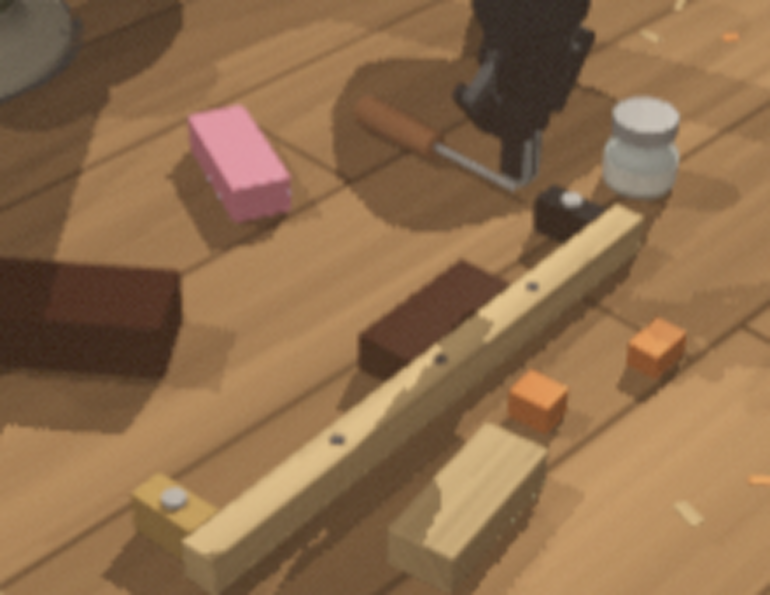

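The blank lies flush along the fence. Its left-end top corners are at (465,263) and (508,288) in the crop. Next I descend beyond that end.

```bash
python3 -c "
from h import *
for p in at('scene',np.array([(465,263),(508,288),(360,340)])/3.5+[189.6,139.6],.03):print(f(p))"
python3 -m handwheel '[[[0.003,0,0.08],[0,0,0]],[[0.003,0,0.15],[0,0,0]],[[0.003,0,0.16],[0,0,0]],[[0.003,0,0.16],[0,0,0]]]' >/dev/null
python3 -c "
from h import *
st();print(row(-.0365,0,.011))"
```

```text
(np.float64(-0.05191548005581063), np.float64(0.09244350471511677))
(np.float64(-0.012473620364610654), np.float64(0.08904077587531882))
(np.float64(-0.05217786568081332), np.float64(-0.0178011559741975))
7.95 tcp fence [-0.0363  0.1258] z 0.011 F [ 0.3 -0.6  1.1] grip 0.0003255001653550922
([0.0002, -0.2517, -0.0002], [0.0004, -0.0001, -0.0003])
```

```bash
s(){ python3 -c "
from h import *
st()"; }
python3 -m handwheel '[[[0,-0.012,0],[0,0,0]],[[0,-0.024,0],[0,0,0]],[[0,-0.036,0],[0,0,0]],[[0,-0.048,0],[0,0,0]],[[0,-0.06,0],[0,0,0]],[[0,-0.072,0],[0,0,0]],[[0,-0.084,0],[0,0,0]],[[0,-0.096,0],[0,0,0]],[[0,-0.108,0],[0,0,0]],[[0,-0.12,0],[0,0,0]]]' >/dev/null;s
python3 -m handwheel '[[[0,-0.012,0],[0,0,0]],[[0,-0.024,0],[0,0,0]],[[0,-0.036,0],[0,0,0]],[[0,-0.048,0],[0,0,0]],[[0,-0.06,0],[0,0,0]],[[0,-0.072,0],[0,0,0]],[[0,-0.084,0],[0,0,0]],[[0,-0.096,0],[0,0,0]],[[0,-0.108,0],[0,0,0]],[[0,-0.12,0],[0,0,0]]]' >/dev/null;s
python3 -m handwheel '[[[0,-0.012,0],[0,0,0]],[[0,-0.024,0],[0,0,0]],[[0,-0.036,0],[0,0,0]],[[0,-0.048,0],[0,0,0]],[[0,-0.06,0],[0,0,0]],[[0,-0.072,0],[0,0,0]],[[0,-0.084,0],[0,0,0]],[[0,-0.096,0],[0,0,0]],[[0,-0.108,0],[0,0,0]],[[0,-0.108,0],[0,0,0]]]' >/dev/null;s
```

```text
8.95 tcp fence [-0.036   0.0662] z 0.011 F [0.7 1.7 2.7] grip 0.00019376542938385902
9.95 tcp fence [-0.036   0.0062] z 0.0109 F [-0.1  1.8  1.6] grip 0.00024792483257417226
10.95 tcp fence [-0.036  -0.0483] z 0.0108 F [ 0.2 -0.2  0.2] grip -0.00029330351874125326
```

15 mm to go; I'll take it in steps, reading the force.

```bash
s(){ python3 -c "
from h import *
st()"; }
python3 -m handwheel '[[[0,-0.008,0],[0,0,0]],[[0,-0.016,0],[0,0,0]],[[0,-0.022,0],[0,0,0]],[[0,-0.022,0],[0,0,0]]]' >/dev/null;s
python3 -m handwheel '[[[0,-0.002,0],[0,0,0]],[[0,-0.002,0],[0,0,0]]]' >/dev/null;s
python3 -m handwheel '[[[0,-0.002,0],[0,0,0]],[[0,-0.002,0],[0,0,0]]]' >/dev/null;s
python3 -m handwheel '[[[0,-0.002,0],[0,0,0]],[[0,-0.002,0],[0,0,0]]]' >/dev/null;s
```

```text
11.35 tcp fence [-0.036  -0.0588] z 0.0108 F [ 1.   1.2 -0.1] grip -0.00022513734122728648
11.55 tcp fence [-0.036  -0.0593] z 0.0109 F [-0.1 -0.2  0.5] grip -0.00046876774173225817
11.75 tcp fence [-0.036  -0.0603] z 0.0109 F [-0.1  0.9  0.8] grip 0.0001746659978944705
11.95 tcp fence [-0.0359 -0.0613] z 0.0109 F [0.  0.4 0.9] grip -6.215002330555816e-05
```

```bash
s(){ python3 -c "
from h import *
st()"; }
python3 -m handwheel '[[[0,-0.002,0],[0,0,0]],[[0,-0.002,0],[0,0,0]]]' >/dev/null;s
python3 -m handwheel '[[[0,-0.002,0],[0,0,0]],[[0,-0.002,0],[0,0,0]]]' >/dev/null;s
python3 -m handwheel '[[[0,-0.002,0],[0,0,0]],[[0,-0.002,0],[0,0,0]]]' >/dev/null;s
```

```text
12.15 tcp fence [-0.0359 -0.0624] z 0.0109 F [ 0.5 -0.1 -0.3] grip -2.7007635540262928e-05
12.35 tcp fence [-0.0359 -0.0634] z 0.0109 F [ 0.   0.6 -0.3] grip 2.2688277701219845e-05
12.55 tcp fence [-0.0361 -0.0637] z 0.0109 F [-0.2  4.6  1.4] grip 5.934711992771152e-05
```

Contact at the predicted place. I'll nudge slightly more, back off, and go round for a final light press on the long side.

```bash
s(){ python3 -c "
from h import *
st()"; }
python3 -m handwheel '[[[0,-0.002,0],[0,0,0]],[[0,-0.002,0],[0,0,0]]]' >/dev/null;s
python3 -m handwheel '[[[0,0.04,0],[0,0,0]],[[0,0.04,-0.08],[0,0,0]],[[0,0.04,-0.17],[0,0,0]],[[0.1,-0.05,-0.17],[0,0,0]],[[0.1,-0.13,-0.17],[0,0,0]],[[0.1,-0.13,-0.17],[0,0,0]],[[0.1,-0.13,-0.17],[0,0,0]]]' 0.5 >/dev/null; s
python3 - <<'E'
from h import *
from rig import get_image
print(row(-.085,-.133,.011))
p,d=get_image('scene');cv2.imwrite('pics/s2.png',cv2.resize(p[170:310,190:390,::-1],None,fx=4,fy=4,interpolation=cv2.INTER_CUBIC))
E
```

```text
12.75 tcp fence [-0.0362 -0.0638] z 0.0109 F [-1.3  8.7  2.9] grip 0.00020343593652966252
13.45 tcp fence [-0.0863 -0.1318] z 0.0958 F [-0.7  0.7  0.7] grip 0.04289451989187201
([-0.0025, -0.0026, 0.1696], [0.0002, 0.0004, -0.0006])
```

View pics/s2.png

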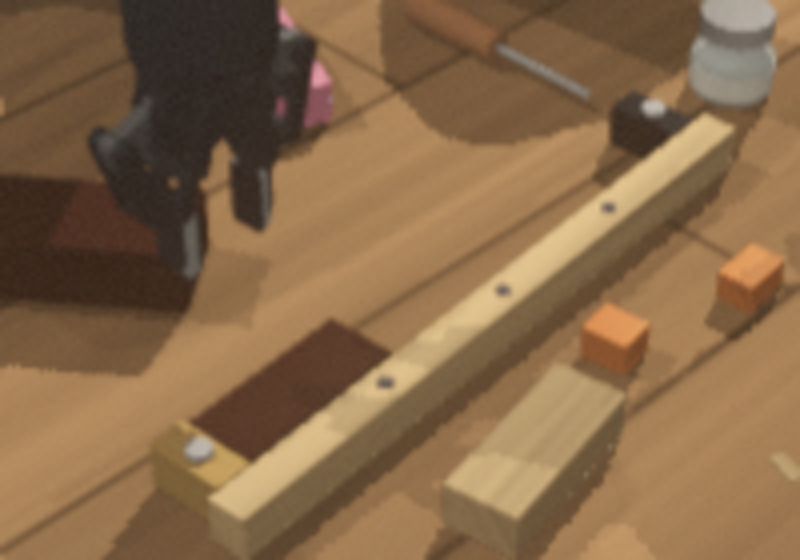

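The blank looks seated at the stop and along the fence. One light confirming press follows.

```bash
s(){ python3 -c "
from h import *
st()"; }
python3 -m handwheel '[[[0,-0.002,0.08],[0,0,0]],[[0,-0.002,0.15],[0,0,0]],[[0,-0.002,0.169],[0,0,0]],[[0,-0.002,0.169],[0,0,0]]]' >/dev/null;s
python3 -m handwheel '[[[-0.008,0,0],[0,0,0]],[[-0.016,0,0],[0,0,0]],[[-0.024,0,0],[0,0,0]],[[-0.028,0,0],[0,0,0]],[[-0.03,0,0],[0,0,0]],[[-0.03,0,0],[0,0,0]]]' >/dev/null;s
python3 -m handwheel '[[[-0.002,0,0],[0,0,0]],[[-0.002,0,0],[0,0,0]]]' >/dev/null;s
python3 -m handwheel '[[[-0.002,0,0],[0,0,0]],[[-0.002,0,0],[0,0,0]]]' >/dev/null;s
```

```text
13.9 tcp fence [-0.086  -0.1302] z 0.0104 F [ 0.5  0.1 -0. ] grip 0.0427591418808115
14.5 tcp fence [-0.0708 -0.1313] z 0.0114 F [-0.3 -0.1  0.6] grip 0.04257880087249391
14.7 tcp fence [-0.07   -0.1313] z 0.0112 F [0.6 0.6 1.3] grip 0.04253215207182739
14.9 tcp fence [-0.0691 -0.1313] z 0.0112 F [-1.7 -0.8  0.5] grip 0.04264478286393777
```

```bash
s(){ python3 -c "
from h import *
st()"; }
python3 -m handwheel '[[[-0.002,0,0],[0,0,0]],[[-0.002,0,0],[0,0,0]]]' >/dev/null;s
python3 -m handwheel '[[[0.04,0,0],[0,0,0]],[[0.04,0,-0.08],[0,0,0]],[[0.04,0.1,-0.16],[0,0,0]],[[0.1,0.2,-0.25],[0,0,0]],[[0.1,0.3,-0.25],[0,0,0]],[[0.1,0.4,-0.25],[0,0,0]],[[0.1,0.5,-0.25],[0,0,0]],[[0.1,0.6,-0.25],[0,0,0]],[[0.1,0.6,-0.25],[0,0,0]],[[0.1,0.6,-0.25],[0,0,0]]]' >/dev/null;s
python3 - <<'E'
from h import *
from rig import get_image
p,d=get_image('top');p=p.astype(int);cv2.imwrite('pics/t2.png',cv2.resize(np.clip(p[150:300,240:430,::-1]*1.5,0,255).astype('uint8'),None,fx=4,fy=4,interpolation=cv2.INTER_CUBIC))
E
```

```text
15.1 tcp fence [-0.069  -0.1313] z 0.0112 F [-6.6 -1.9  3.8] grip 0.042662358514520125
16.1 tcp fence [-0.1185  0.1718] z 0.1368 F [-0.1 -0.2  0.2] grip 0.0423524802402528
```

View pics/t2.png

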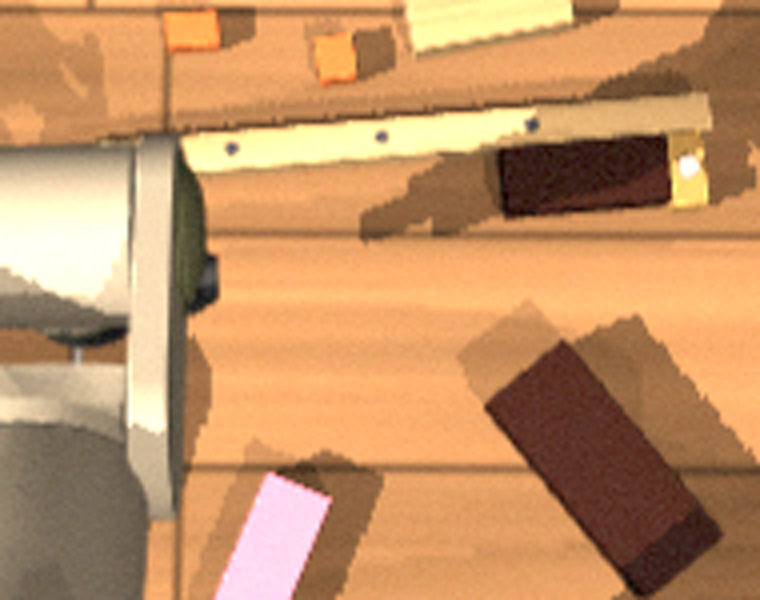

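The blank, from (500,150) to (670,205), touches the fence and the brass stop with no visible gap. The hand is clear at 137 mm height.

```bash
python3 -c "
from rig import close_job
print(close_job())"
```

```text
the job is handed in; nothing more can be done
None
```

I handed the job in: the dark blank lies flat along the fence with its end against the brass stop, no gap shows in the last top view, and the hand is clear; the hand-in call returned no verdict.

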